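Clamp a tacked U frame against the fence with a swing-strap cam clamp

TASK

Get the small U frame clamped for welding, using only fingertips or the outside of the fingers: push it along the table until the ends of both its legs sit against the fence, then swing the clamp's strap over its cross bar as far as it goes, then push the cam lever all the way down so that the rubber foot holds the frame. Do not pinch, lift or carry anything, and leave the ceramic cup and the bolt beside the frame and the nut beside the clamp where they are.

Things in the scene. Friction and masses are not known exactly. Their poses are not given: they have to be found in the camera images.
- fixture: Fixed steel parts on the table: fence bar (130 mm long, 25 deep, 20 high) and clamp base plate (88 x 82 x 12 mm). Origin: on the table under the middle of the fence's working face. x points into the fence, away from the robot; y along the fence to the clamp, left seen from the robot; z up. Fence: x 0 to 25, y -65 to 65 mm. Base plate: x -121 to -33, y 78 to 160 mm.
- stud (a point): Fixed point at table height under the clamp's upright stud, about which strap and lever swing together: fixture x -91, y 100 mm; axes as the fixture's. Beside it, at fixture x -111.5, y 135 mm, stands the strap's stop pin, 8 mm thick, 50 mm high.
- strap (a joint): Swing of the strap about the stud (rad). 0: against its stop pin, over the cross bar's place, pointing along the fixture's -y. Grows clockwise seen from above; at 1.57 it points along the fixture's -x, to the robot's side; limit 1.75. Stays where left; 1.5 N at the nose moves it. While the lever is up, things up to 22 mm high pass under strap and foot.
- strap_nose (a point): Middle of the strap's rounded nose, 97 mm from the stud axis, above the foot; 46 mm above the table at lever 0. The strap is a slotted steel bar 32 mm wide and 12 mm thick (40 to 52 mm above the table; nuts on it up to 64 mm), from 58 mm behind the stud, where a heel screw stands on the base plate, to 113 mm ahead of it.
- foot: Rubber-faced foot under the strap's nose, 19 mm across, 10.5 mm high. Origin: centre of its under side, 97 mm from the stud axis, 28.5 mm above the table at lever 0. The lever lowers it by up to 9.7 mm; it meets a 22 mm high part after 6.5 mm and in the end presses with about 12 N, the rubber giving some 3 mm.
- lever (a joint): Angle of the cam lever (rad). 0: up, rising 65 degrees from level and leaning back over the strap's heel, away from the nose. Grows as it is pushed back and down; stop at 1.12, lever about level; the cam locks by friction and lowers the foot evenly, 8.7 mm per rad. Turns with the strap. Its pin is on the stud axis, 69.7 mm above the table, square to the strap. Stays where left; 5 to 8 N square to the grip moves it.
- lever_grip (a point): On the centre line of the lever's round black grip, 95 mm from the lever's pin; the grip is 16 to 19 mm thick and runs from 69 to 121 mm from the pin.
- u_frame: Loose U of dark 22 mm square steel tube, 102 x 110 x 22 mm, 0.25 to 0.5 kg, lying flat. Origin: under side, middle of its outline. x runs along its legs to their open ends, which point at the fence. Cross bar: x -51 to -29, y -55 to 55 mm; legs from it to x 51 mm, at y 33 to 55 and -55 to -33 mm. Home, its origin lies at fixture x -51 mm.
- leg_left (a point): Middle of the end face of the frame's left (+y) leg, 11 mm above the table: frame x 51, y 44 mm.
- leg_right (a point): Middle of the end face of the frame's right (-y) leg, 11 mm above the table: frame x 51, y -44 mm.
- cup1: Bystander: loose ceramic gas cup, 16 mm thick, 40 mm high, standing to the right of the frame. Origin: centre of its under side.
- bolt2: Bystander: loose hexagon bolt, 57 mm long, 22 mm over its head, lying to the right of the frame, its length along its y. Origin: under side, middle.
- nut1: Bystander: loose hexagon nut, 21 x 19 x 10 mm, lying beyond the clamp base, left of the fence. Origin: centre of its under side.

How it is judged:
By the outcome, as a careful person would: the job done as asked, in the order asked, and still so for the second after the job is handed in, with the robot touching nothing.
It also fails if it takes over 62 s, if anything falls off the work surface, if the arm or the gripper's body presses on something with over 40 N, if the wrist force passes 120 N, or if a joint passes its speed limit or range.

ROBOT

A 7-joint arm with a two-finger parallel gripper is mounted at the origin on a cart in front of the work surface, level with it; the furniture and walls round the work are solid. World frame = base frame: x ahead of the robot, y to its left, z up, the work surface at z = 0. Lengths are in mm, angles in rad, forces in N, time in s.
With the tool pointing down it reaches from about 350 to 900 mm from the base axis. Payload 8.1 kg.
Tool frame: the origin (TCP) lies at the very end of the fingers, on their centre line; the grasp point (between the pads) lies 19 mm behind it (ctrl.grip_depth is the z of the grasp point in the tool frame, in mm); z points along the fingers, y is the line along which they close (so a half turn about z gives the same grasp; the last joint's range is limited). The gripper opens to 92 mm and grips with 3 to 60 N. Pads are 19 mm wide; open, the fingers measure 130 mm over their backs; the gripper's body (75 mm by 190 mm) begins 47 mm behind the grasp point.
Start: joints at [-1.364, 0.434, 0.025, 1.573, -0.012, 1.134, -0.075], TCP at [190.57, 595.252, 226.742] pointing down, gripper open.
Joint ranges: [-2.62, 2.62], [-0.44, 2.09], [-1.27, 1.32], [0.08, 2.57], [-1.32, 4.46], [0.12, 2], [-2.74, 2.74]. Speed limits (rad/s): [2.22, 2.22, 3.01, 3.01, 3.14, 3.14, 3.14].

INTERFACE

Orientations are given as a rotation vector (axis times angle).
In Python, from bench import state, imaging, ctrl gives the robot as it stands.
- The arm moves only by the tool send_rows, never from a script. Its argument "increments" is one flat list of numbers, 6 for each row, row after row: the shift along the tool's x, y, z in mm, then the turn, a rotation vector about the tool's x, y, z in rad. A call has 1 to 20 rows; each row is the pose to reach, as a shift and turn from the pose commanded when the call began, along the tool's axes at that moment; what a row does not reach only later rows make up. A row lasts 1/10 s, in which the tool goes at most 50 mm and 8.59 degrees, less where a joint would pass 70% of its speed; a pose out of reach is approached as far as the arm can. A call with a gripper value outside its range is refused whole. "gripper" is the finger opening in mm, from 0 to 91.8, set as the call begins (left out, the last holds). The fingers move at their own pace and stop on an object; "grip_force" is the grip in N (left out, the last holds). Time passes only in rows, so rows that repeat a pose let the fingers close. It gives the time, the measured TCP pose, the force, the opening and the grip force at its end, in the units of the state.
- state(): the state, without advancing time (a new reading comes with each control period).
- imaging.snapshot(name): name is "side" or "top" or "wrist"; returns a dict with "pixels" (480x640x3 uint8, blue, green, red), "mtx" (3x3 intrinsics, pixels), "R" (3x3) and "t" (3): a world point X has camera coordinates R X + t. Camera axes: x right, y down, z forward; pixel columns grow to the right and rows downward; lengths in mm; the calibration is good to about 2 mm. The wrist camera is an equidistant fisheye: a pixel r from the principal point sees the ray r / f radians off the axis. A picture is of the moment at which its call begins. There is no depth.
- ctrl.job_done(): hands the job in; it is judged then, once.
The state is a dict: "clock": time; "qpos": joint angles; "joint_vel": joint speeds; "effort": joint torques, N m; "ee_pos": TCP position; "tcp_rot": TCP orientation; "ft_force": force on the tool from outside, world axes, zero at the start; "torque": the same for the moment, N m; "opening": opening from 0.0 (shut) to 1.0 (fully open); "finger_force": force on a finger pad.
Only numpy, scipy, OpenCV 4.12 (cv2) and the standard library are available. Lean on these libraries where they do the work, as an engineer would, in place of code of your own. Each camera call takes 0.05 s, during which the arm holds its last target. There are 200 camera calls.

## Working session

There is one attempt and no reset: what is moved stays moved. The work goes in short steps, Python scripts to look and compute and a tool call to move; the robot and the scene stay as the last step left them, time stands still between calls to the robot, and variables do not carry over. Pictures are saved under pics/ and viewed, at most 10 in all, crops included, and the job is handed in when it is done.

Besides the shell and the picture viewer there is one more tool, called after ">>>" by a JSON object that holds its "op" and its "data", one argument or row to a line. send_rows: Moves the arm, as the interface text tells. Its arguments: {"type":"object","properties":{"increments":{"type":"array"},"gripper":{"type":"number"},"grip_force":{"type":"number"}},"required":["increments"]}

```bash
mkdir -p pics; python3 - <<'E'
from bench import state, imaging, ctrl
import cv2,pickle
s=state();print(s['clock'],s['ee_pos'],s['tcp_rot'],s['ft_force'],s['opening'])
for n in('top','side'):
    d=imaging.snapshot(n);cv2.imwrite(f'pics/{n}0.png',d['pixels']);pickle.dump(d,open(n+'0.pkl','wb'));print(d['mtx'],d['R'],d['t'])
E
```

```text
0.0 [190.41719888 594.72814657 225.94224852] [-4.84758284e-01 -3.10384755e+00  2.51624944e-03] [-0.55861065 -0.33934816  0.40195226] 1.0019423177941091
[[618.57733157   0.         317.53135543]
 [  0.         618.57733157 238.78417266]
 [  0.           0.           1.        ]] [[ 0.01190472 -0.99925982  0.03657983]
 [-0.9899493  -0.01693361 -0.14040528]
 [ 0.14092078 -0.03454069 -0.98941815]] [250.77374999 656.25907724 946.86563598]
[[462.29955421   0.         321.76098717]
 [  0.         462.29955421 241.21223775]
 [  0.           0.           1.        ]] [[ 0.93221879 -0.3616467   0.01340829]
 [-0.13219041 -0.37477029 -0.91764532]
 [ 0.33688843  0.85367376 -0.39717413]] [-470.73465899  284.52795164  435.10959872]
```

View pics/top0.png

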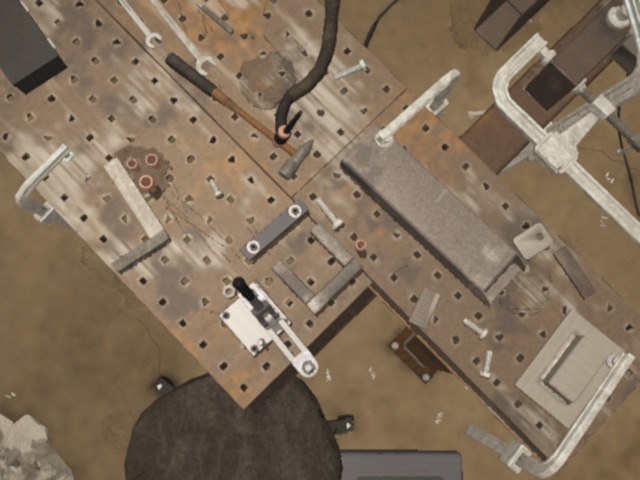

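View pics/side0.png

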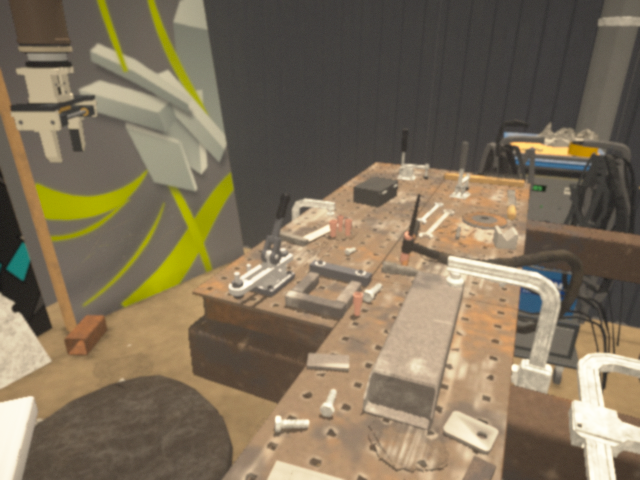

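The top view shows the fence, with its bolts at (296,211) and (252,246). The U frame is around (318,268), its cross bar at lower right. The clamp base is at (252,318), with the strap nose at (308,367) and the lever at (242,290). The cup is at (361,245), the bolt at (328,212) and the nut at (229,291). I'll zoom in for corners.

```bash
python3 - <<'E'
import cv2,pickle
d=pickle.load(open('top0.pkl','rb'))['pixels']
c=d[190:390,210:390]
c=cv2.resize(c,None,fx=3,fy=3,interpolation=cv2.INTER_CUBIC)
for k in range(0,180,20):
    cv2.putText(c,str(210+k),(k*3,8),0,.3,(0,255,255),1);cv2.line(c,(k*3,10),(k*3,16),(0,255,255),1)
for k in range(0,200,20):
    cv2.putText(c,str(190+k),(0,k*3+4),0,.3,(0,255,255),1)
cv2.imwrite('pics/crop.png',c)
E
```

```text
(no output)
```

View pics/crop.png

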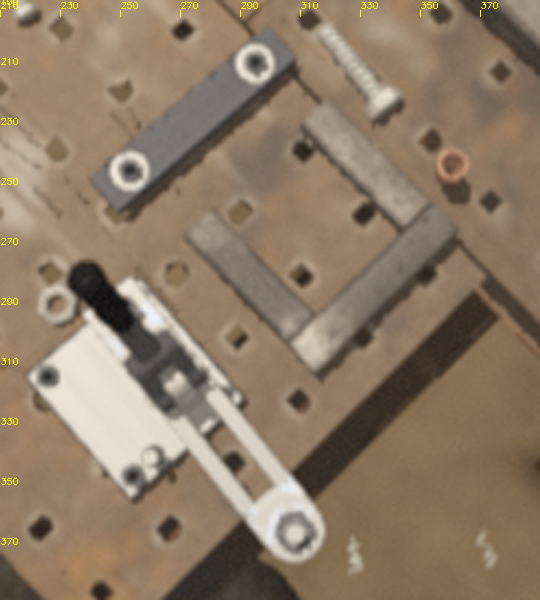

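The crop gives corner pixels for the fence top, base plate and frame top. I'll cast them onto their height planes and fit rigid poses.

```bash
cat > h.py <<'E'
import numpy as np,pickle,cv2
from scipy.spatial.transform import Rotation as Rot
def ray(d,uv,z):
    r=d['R'].T@np.linalg.inv(d['mtx'])@np.array([uv[0],uv[1],1.]);o=-d['R'].T@d['t']
    return (o+r*(z-o[2])/r[2])
def fit(loc,w):
    l=np.array(loc,float);w=np.array(w)[:,:2];lm,wm=l.mean(0),w.mean(0)
    a=(l-lm)[:,0]+1j*(l-lm)[:,1];b=(w-wm)[:,0]+1j*(w-wm)[:,1]
    th=np.angle((np.conj(a)*b).sum());R=np.array([[np.cos(th),-np.sin(th)],[np.sin(th),np.cos(th)]])
    t=wm-R@lm
    return th,t,np.abs(w-(l@R.T+t)).max(1).round(1)
E
python3 - <<'E'
from h import *
d=pickle.load(open('top0.pkl','rb'))
P=lambda X,Y,z:ray(d,(210+X/3,190+Y/3),z)
loc=[(25,-65),(0,-65),(0,65),(25,65),(-33,78),(-121,78),(-121,160),(-33,160)]
w=[P(267,28,20),P(297,65,20),P(121,213,20),P(92,180,20),P(243,402,12),P(135,499,12),P(28,376,12),P(137,277,12)]
# base: image right corner(243,402): toward robot? assign below
for perm in ([4,5,6,7],):
    pass
th,t,e=fit(loc[:4],w[:4]);print('fence',th,t,e)
R=np.array([[np.cos(th),-np.sin(th)],[np.sin(th),np.cos(th)]])
f=lambda p:((np.array(p)[:2]-t)@R).round(1)
print('base in fx',[f(p) for p in w[4:]])
fl=[(-51,-55),(-51,55),(51,55),(51,33),(51,-33),(51,-55)]
fw=[P(457,237,22),P(318,378,22),P(184,233,22),P(210,211,22),P(302,122,22),P(325,100,22)]
a,b,e2=fit(fl,fw);print('frame',a,b,e2,'rel',a-th,f(b))
for n,p in dict(nose=P(296,532,62),cup=P(452,163,40),bolthead=P(384,103,15),bolttip=P(322,32,10),nut=P(56,303,8),levertip=P(85,278,175)).items(): print(n,p.round(),f(p))
E
```

```text
fence 0.7326025761695782 [659.14181758 320.84348641] [1.6 2.2 1.8 1.9]
base in fx [array([-119.2,   79.7]), array([-119.9,  156.4]), array([-32.7, 157.2]), array([-30.7,  78.8])]
frame 0.7780355712619564 [606.72499726 259.71224795] [1.9 2.6 2.5 0.9 2.3 2.2] rel 0.04543299509237819 [-79.9 -10.4]
nose [452. 272.  62.] [-186.5  102.2]
cup [645. 191.  40.] [-97.4 -87.1]
bolthead [681. 226.  15.] [-47.3 -85.3]
bolttip [721. 260.  10.] [  5.6 -86.5]
nut [569. 403.   8.] [-12.2 120.9]
levertip [571. 372. 175.] [-31.   96.7]
```

```bash
cat >> h.py <<'E'
TH,T=0.7326,np.array([659.6,319.9])
try: TH,T=pickle.load(open('fix.pkl','rb'))
except Exception: pass
def RF(): return np.array([[np.cos(TH),-np.sin(TH)],[np.sin(TH),np.cos(TH)]])
def inc(targets):
    """targets: list of fixture x,y,z, angle of tool y in fixture deg (90=+fy). prints tool increments"""
    from bench import state
    s=state();R=Rot.from_rotvec(s['tcp_rot']);p=np.array(s['ee_pos'])
    print('t',round(s['clock'],2),'fx',(RF().T@(p[:2]-T)).round(1),p[2].round(1),'F',np.round(s['ft_force'],1),'Ffx',(RF().T@s['ft_force'][:2]).round(1),'op',round(s['opening'],2),'q',np.round(s['qpos'],2))
    for x,y,z,a in targets:
        w=np.r_[RF()@[x,y]+T,z];g=TH+np.deg2rad(a)
        Y=np.array([np.cos(g),np.sin(g),0]);Z=np.array([0,0,-1.]);M=np.c_[np.cross(Y,Z),Y,Z]
        print(R.inv().apply(w-p).round(1),(R.inv()*Rot.from_matrix(M)).as_rotvec().round(3))
E
python3 - <<'E'
import h;from h import *
d=pickle.load(open('top0.pkl','rb'))
P=lambda X,Y,z:ray(d,(210+X/3,190+Y/3),z)
loc=[(25,-65),(0,-65),(0,65),(25,65),(-121,78),(-121,160),(-33,160),(-33,78)]
# order as seen: base corners right,bottom,left,top
w=[P(267,28,20),P(297,65,20),P(121,213,20),P(92,180,20)]+[P(*q,12) for q in((135,499),(28,376),(137,277),(243,402))]
b=[f for f in w[4:]]
R=np.array([[np.cos(.7326),-np.sin(.7326)],[np.sin(.7326),np.cos(.7326)]])
l4=[min([(-121,78),(-121,160),(-33,160),(-33,78)],key=lambda c:np.hypot(*(R@c+[659.1,320.8]-p[:2]))) for p in b]
th,t,e=fit(loc[:4]+l4,w);print(th,t,e,l4)
pickle.dump((th,t),open('fix.pkl','wb'));h.TH,h.T=th,t
h.inc([(-160,-22,226,90),(-160,-22,100,90),(-160,-22,8,90)])
E
```

```text
0.7320364862025854 [659.97289584 320.90544113] [1.5 3.  1.3 1.9 2.4 2.  2.1 2.3] [(-121, 160), (-33, 160), (-33, 78), (-121, 78)]
t 0.1 fx [-166.2  517.5] 226.0 F [ 0.8  0.2 -0.2] Ffx [ 0.7 -0.4] op 1.0 q [-1.36  0.44  0.02  1.57 -0.01  1.13 -0.08]
[-468.9 -266.9    0.5] [-1.000e-03 -1.000e-03 -1.042e+00]
[-468.9 -266.7  126.5] [-1.000e-03 -1.000e-03 -1.042e+00]
[-468.9 -266.6  218.5] [-1.000e-03 -1.000e-03 -1.042e+00]
```

>>> {"op": "send_rows", "data": {
  "increments": [-120,-68,0,0,0,-0.26,-240,-136,0,0,0,-0.52,-360,-204,0,0,0,-0.78,-469,-267,0,0,0,-1.042,-469,-267,0,0,0,-1.042,-469,-267,0,0,0,-1.042,-469,-267,0,0,0,-1.042,-469,-267,0,0,0,-1.042,-469,-267,0,0,0,-1.042,-469,-267,0,0,0,-1.042,-469,-267,0,0,0,-1.042,-469,-267,0,0,0,-1.042,-469,-267,0,0,0,-1.042,-469,-267,0,0,0,-1.042,-469,-267,0,0,0,-1.042,-469,-267,0,0,0,-1.042],
  "gripper": 40
}}

```text
clock: 1.7
ee_pos: [555.0, 199.4, 226.8]
tcp_rot: [1.128, -2.932, -0.001]
ft_force: [0.3, 0.5, 0.0]
opening: 0.435
finger_force: 0.0
```

```bash
python3 -c "
from h import *
inc([(-160,-22,100,90),(-160,-22,8,90)])"
```

```text
t 1.7 fx [-159.3  -20.2] 226.8 F [0.3 0.5 0. ] Ffx [0.5 0.2] op 0.43 q [-0.43  0.38 -0.    1.66  0.    1.1   1.87]
[  0.7  -1.9 126.8] [0.    0.    0.003]
[  0.7  -1.9 218.8] [0.    0.    0.003]
```

>>> {"op": "send_rows", "data": {
  "increments": [1,-2,50,0,0,0,1,-2,100,0,0,0,1,-2,150,0,0,0,1,-2,190,0,0,0,1,-2,210,0,0,0,1,-2,219,0,0,0,1,-2,219,0,0,0,1,-2,219,0,0,0,1,-2,219,0,0,0]
}}

```text
clock: 2.6
ee_pos: [557.5, 196.4, 9.3]
tcp_rot: [-1.124, 2.931, 0.0]
ft_force: [-0.9, -0.5, -0.6]
opening: 0.439
finger_force: 0.0
```

```bash
python3 -c "
from h import *
inc([(-141,-22,8,90),(-118,-22,8,90),(-111,-22,8,90)])
from bench import imaging
d=imaging.snapshot('wrist');cv2.imwrite('pics/w1.png',d['pixels'])"
```

```text
t 2.6 fx [-159.4  -24.1] 9.3 F [-0.9 -0.5 -0.6] Ffx [-1.   0.2] op 0.44 q [-0.42  0.63 -0.01  1.86  0.01  0.64  1.86]
[-18.4   2.1   1.4] [-0.001  0.003  0.   ]
[-41.4   2.1   1.5] [-0.001  0.003  0.   ]
[-48.4   2.1   1.5] [-0.001  0.003  0.   ]
```

View pics/w1.png

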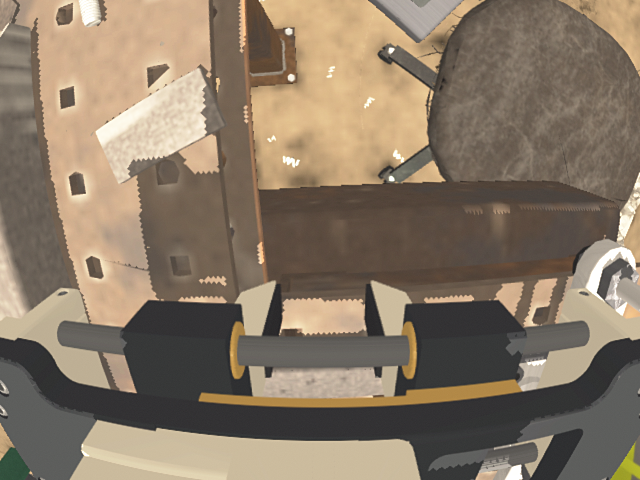

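The wrist view looks back from the gripper. Between the fingers, at about (325,380), the cross bar is just ahead, and the strap nose at (610,270) is clear. I'll push slowly.

>>> {"op": "send_rows", "data": {
  "increments": [-8,2,0,0,0,0,-16,2,0,0,0,0,-20,2,0,0,0,0,-23,2,0,0,0,0,-26,2,0,0,0,0,-29,2,0,0,0,0,-32,2,0,0,0,0,-35,2,0,0,0,0,-38,2,0,0,0,0,-40,2,0,0,0,0,-41,2,0,0,0,0,-42,2,0,0,0,0,-42,2,0,0,0,0]
}}

```text
clock: 3.95
ee_pos: [586.4, 225.5, 7.8]
tcp_rot: [-1.124, 2.933, 0.0]
ft_force: [-0.5, -0.4, -1.1]
opening: 0.434
finger_force: 0.7
```

```bash
python3 -c "
from h import *
inc([(-111,-22,8,90)])
from bench import state
print(state()['torque'])"
```

```text
t 3.95 fx [-118.5  -21.9] 7.8 F [-0.5 -0.4 -1.1] Ffx [-0.6  0.1] op 0.43 q [-0.45  0.68 -0.01  1.76  0.01  0.7   1.85]
[-7.5 -0.1 -0.2] [-0.  0.  0.]
[-0.13081767  0.31401858  0.03474659]
```

>>> {"op": "send_rows", "data": {
  "increments": [-1,0,0,0,0,0,-2,0,0,0,0,0,-3,0,0,0,0,0,-4,0,0,0,0,0,-5,0,0,0,0,0,-5,0,0,0,0,0]
}}

```text
clock: 4.55
ee_pos: [590.3, 228.9, 7.8]
tcp_rot: [-1.124, 2.933, 0.0]
ft_force: [-1.5, -0.9, -0.8]
opening: 0.436
finger_force: 0.9
```

```bash
python3 -c "
from h import *
inc([(-111,-22,8,90)])
from bench import state,imaging
print(state()['torque'])
for n in('top','side'):
  d=imaging.snapshot(n);pickle.dump(d,open(n+'1.pkl','wb'))
d=pickle.load(open('top1.pkl','rb'))
c=cv2.resize(d['pixels'][190:390,210:390],None,fx=3,fy=3,interpolation=cv2.INTER_CUBIC)
cv2.imwrite('pics/c1.png',c)"
```

```text
t 4.55 fx [-113.4  -21.9] 7.8 F [-1.5 -0.9 -0.8] Ffx [-1.7  0.4] op 0.44 q [-0.45  0.69 -0.01  1.75  0.01  0.71  1.84]
[-2.4 -0.1 -0.2] [-0.  0.  0.]
[-0.25053547  0.37173588  0.03639072]
```

View pics/c1.png

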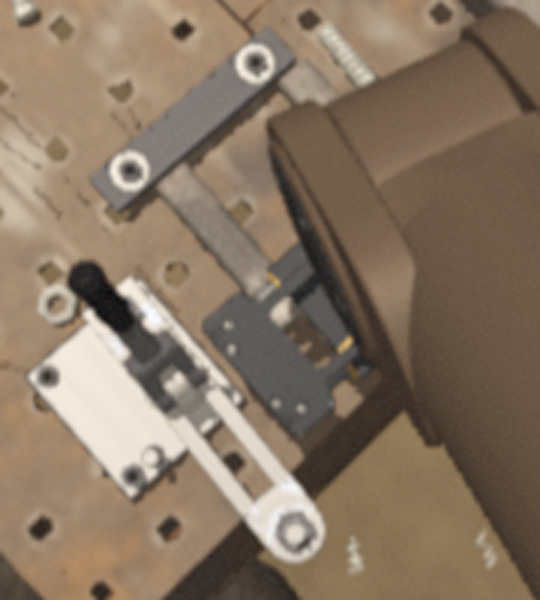

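The legs are almost at the fence: left end at crop (170,190), right at (290,90). I'll keep pushing until the force rises.

>>> {"op": "send_rows", "data": {
  "increments": [-1,0,0,0,0,0,-2,0,0,0,0,0,-3,0,0,0,0,0,-4,0,0,0,0,0,-4,0,0,0,0,0,-4,0,0,0,0,0]
}}

```text
clock: 5.25
ee_pos: [592.6, 231.0, 7.7]
tcp_rot: [1.124, -2.933, 0.0]
ft_force: [-3.9, -3.3, 1.8]
opening: 0.433
finger_force: 2.6
```

```bash
python3 -c "
from h import *
inc([(-111,-22,8,90)])
from bench import state
print(state()['torque'])"
```

```text
t 5.25 fx [-110.2  -21.9] 7.7 F [-3.9 -3.3  1.8] Ffx [-5.1  0.2] op 0.43 q [-0.45  0.69 -0.    1.74  0.    0.71  1.84]
[ 0.8 -0.1 -0.3] [ 0.    -0.001 -0.   ]
[-0.60764157  0.9242189   0.06776518]
```

>>> {"op": "send_rows", "data": {
  "increments": [-1,0,0,0,0,0,-2,0,0,0,0,0,-2.5,0,0,0,0,0,-2.5,0,0,0,0,0,-2.5,0,0,0,0,0]
}}

```text
clock: 5.75
ee_pos: [592.7, 231.0, 7.6]
tcp_rot: [1.122, -2.929, 0.002]
ft_force: [-10.8, -7.7, 9.2]
opening: 0.434
finger_force: 6.4
```

```bash
python3 -c "
from h import *
inc([(-111,-22,8,90)])
from bench import state
print(state()['torque'])"
```

```text
t 5.75 fx [-110.1  -21.9] 7.6 F [-10.8  -7.7   9.2] Ffx [-13.2   1.5] op 0.43 q [-0.45  0.69 -0.    1.74  0.    0.72  1.84]
[ 0.9 -0.1 -0.4] [ 0.001 -0.005 -0.001]
[-1.57851336  2.25817743  0.11851301]
```

>>> {"op": "send_rows", "data": {
  "increments": [6,0,0,0,0,0,7,0,0,0,0,0.06,7,0,0,0,0,0.06,6,0,0,0,0,0.06,5,0,0,0,0,0.06,4,0,0,0,0,0.06,3,0,0,0,0,0.06,2.5,0,0,0,0,0.06,2.5,0,0,0,0,0.06,2.5,0,0,0,0,0.06]
}}

```text
clock: 6.75
ee_pos: [591.4, 230.0, 7.4]
tcp_rot: [1.035, -2.962, 0.002]
ft_force: [-7.3, -5.5, 5.9]
opening: 0.437
finger_force: 4.2
```

```bash
python3 -c "
from h import *
inc([(-111,-22,8,90)])"
```

```text
t 6.75 fx [-111.8  -21.8] 7.4 F [-7.3 -5.5  5.9] Ffx [-9.1  0.8] op 0.44 q [-0.46  0.69  0.01  1.74 -0.01  0.71  1.8 ]
[-0.8 -0.1 -0.6] [ 0.    -0.004 -0.06 ]
```

>>> {"op": "send_rows", "data": {
  "increments": [10,0,0,0,0,0,30,0,0,0,0,0,40,0,-30,0,0,0,40,0,-80,0,0,0,40,0,-130,0,0,0,40,0,-180,0,0,0,40,0,-220,0,0,0,40,0,-220,0,0,0,40,0,-220,0,0,0],
  "gripper": 0
}}

```text
clock: 7.65
ee_pos: [562.2, 206.7, 228.6]
tcp_rot: [-1.035, 2.963, 0.001]
ft_force: [-1.5, -0.3, -0.3]
opening: 0.004
finger_force: 0.0
```

```bash
python3 -c "
from h import *
from bench import imaging
inc([(-171,152,225,60),(-171,152,32,60)])
"
```

```text
t 7.65 fx [-149.1  -19.6] 228.6 F [-1.5 -0.3 -0.3] Ffx [-1.3  0.8] op 0.0 q [-0.46  0.39  0.02  1.64 -0.01  1.11  1.81]
[ 32.1 170.    3.5] [0.    0.003 0.464]
[ 32.7 170.1 196.5] [0.    0.003 0.464]
```

>>> {"op": "send_rows", "data": {
  "increments": [10,45,0,0,0,0.12,18,90,0,0,0,0.24,26,135,0,0,0,0.36,32,170,0,0,0,0.464,32,170,0,0,0,0.464,32,170,0,0,0,0.464,32,170,45,0,0,0.464,32,170,90,0,0,0.464,32,170,135,0,0,0.464,32,170,175,0,0,0.464,32,170,197,0,0,0.464,32,170,197,0,0,0.464,32,170,197,0,0,0.464]
}}

```text
clock: 8.95
ee_pos: [431.5, 318.3, 30.5]
tcp_rot: [0.324, -3.124, 0.002]
ft_force: [-0.0, 0.5, 0.8]
opening: 0.006
finger_force: 0.0
```

```bash
cat > swing.py <<'E'
from h import *
L=[]
for k in range(0,19):
    s=k/18;ps=np.deg2rad(180+90*s);u=np.array([np.cos(ps),np.sin(ps)]);n=np.array([u[1],-u[0]])
    q=np.array([-91,100])+85*u+(37-min(3*s,2))*n
    L.append((q[0],q[1],32,60+75*s))
inc(L)
E
python3 swing.py; python3 -c "
from bench import imaging
import cv2
from h import *
d=imaging.snapshot('top');pickle.dump(d,open('top2.pkl','wb'))
c=cv2.resize(d['pixels'][190:390,210:390],None,fx=3,fy=3,interpolation=cv2.INTER_CUBIC)
cv2.imwrite('pics/c2.png',c)"
```

```text
t 8.95 fx [-171.7  150.8] 30.5 F [-0.   0.5  0.8] Ffx [0.3 0.4] op 0.01 q [-0.76  0.54  0.03  1.99 -0.03  0.62  1.07]
[ -3.1 -14.1  -1.5] [-0.001 -0.001 -0.001]
[ -4.5 -22.2  -1.5] [-0.001 -0.001 -0.074]
[ -6.6 -30.2  -1.5] [-0.001 -0.001 -0.147]
[ -9.4 -37.9  -1.5] [-0.001 -0.001 -0.22 ]
[-12.8 -45.4  -1.5] [-0.001 -0.001 -0.292]
[-16.9 -52.5  -1.5] [-0.001 -0.001 -0.365]
[-21.6 -59.2  -1.5] [-0.001 -0.001 -0.438]
[-26.9 -65.5  -1.5] [-0.001 -0.001 -0.511]
[-32.8 -71.3  -1.5] [-0.001 -0.001 -0.583]
[-39.1 -76.5  -1.5] [-0.001 -0.001 -0.656]
[-45.8 -81.1  -1.5] [-0.001 -0.001 -0.729]
[-52.9 -85.2  -1.5] [-0.001 -0.001 -0.801]
[-60.4 -88.5  -1.5] [-0.001 -0.001 -0.874]
[-67.9 -91.3  -1.5] [-0.001 -0.001 -0.947]
[-75.7 -93.3  -1.5] [-1.00e-03 -1.00e-03 -1.02e+00]
[-83.6 -94.7  -1.5] [-1.000e-03 -1.000e-03 -1.092e+00]
[-91.6 -95.3  -1.5] [-1.000e-03 -1.000e-03 -1.165e+00]
[-99.6 -95.3  -1.5] [-0.000e+00 -1.000e-03 -1.238e+00]
[-107.6  -94.6   -1.5] [-0.00e+00 -1.00e-03 -1.31e+00]
```

View pics/c2.png

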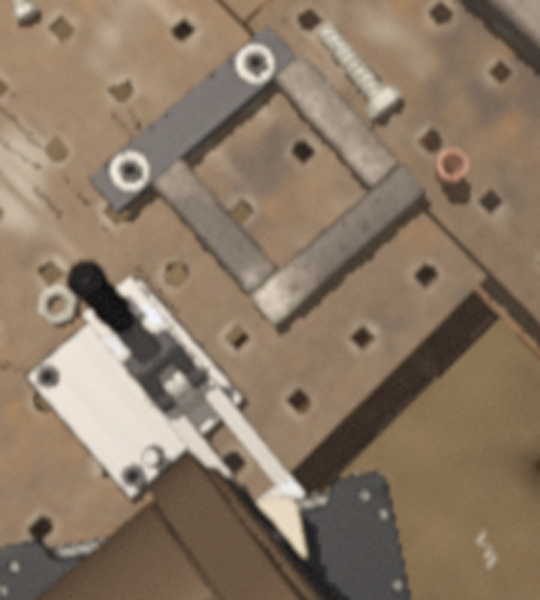

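The frame is flush: the left leg end meets the fence at (165,180) and the right at (290,75). The bolt, cup and nut haven't moved. The gripper is in place behind the strap, so I'll swing it.

>>> {"op": "send_rows", "data": {
  "increments": [-2,-10,0,0,0,0,-3,-14,0,0,0,0,-4.5,-22,0,0,0,-0.074,-6.6,-30,0,0,0,-0.147,-9.4,-38,0,0,0,-0.22,-12.8,-45.4,0,0,0,-0.292,-17,-52.5,0,0,0,-0.365,-21.6,-59,0,0,0,-0.438,-27,-65.5,0,0,0,-0.511,-33,-71.3,0,0,0,-0.583,-39,-76.5,0,0,0,-0.656,-46,-81,0,0,0,-0.729,-53,-85,0,0,0,-0.801,-60.4,-88.5,0,0,0,-0.874,-68,-91,0,0,0,-0.947,-75.7,-93.3,0,0,0,-1.02]
}}

```text
clock: 10.6
ee_pos: [524.6, 243.1, 31.6]
tcp_rot: [-1.813, 2.565, -0.001]
ft_force: [-1.7, -0.6, -0.9]
opening: 0.003
finger_force: 0.7
```

```bash
python3 swing.py|sed -n '1p;16,20p'
```

```text
t 10.6 fx [-152.7   32.6] 31.6 F [-1.7 -0.6 -0.9] Ffx [-1.7  0.7] op 0.0 q [-0.35  0.6  -0.26  1.86  0.23  0.7   2.07]
[ 0.5 -0.3 -0.4] [-0.001  0.     0.004]
[-2.4 -7.7 -0.4] [-0.001  0.    -0.069]
[ -6.  -14.9  -0.4] [-0.001 -0.    -0.141]
[-10.2 -21.7  -0.4] [-0.001 -0.    -0.214]
[-15.  -28.2  -0.4] [-0.001 -0.    -0.287]
```

>>> {"op": "send_rows", "data": {
  "increments": [-2.4,-7.7,0,0,0,-0.07,-6,-15,0,0,0,-0.141,-10,-21.7,0,0,0,-0.214,-15,-28,0,0,0,-0.287,-16.5,-30,0,0,0,-0.287,-17,-30.5,0,0,0,-0.287,-17,-30.5,0,0,0,-0.287]
}}

```text
clock: 11.3
ee_pos: [558.7, 249.1, 31.1]
tcp_rot: [-2.156, 2.285, -0.001]
ft_force: [-0.3, -1.0, -0.0]
opening: 0.005
finger_force: 0.4
```

```bash
python3 swing.py|sed -n '1p;20p';python3 -c "
from bench import imaging
import cv2
from h import *
d=imaging.snapshot('top');pickle.dump(d,open('top3.pkl','wb'))
c=cv2.resize(d['pixels'][190:390,210:390],None,fx=3,fy=3,interpolation=cv2.INTER_CUBIC)
cv2.imwrite('pics/c3.png',c)"
```

```text
t 11.3 fx [-123.3   14.3] 31.1 F [-0.3 -1.  -0. ] Ffx [-0.9 -0.6] op 0.01 q [-0.28  0.65 -0.33  1.77  0.29  0.76  2.32]
[ 1.4  2.4 -0.9] [-0.001 -0.    -0.004]
```

View pics/c3.png

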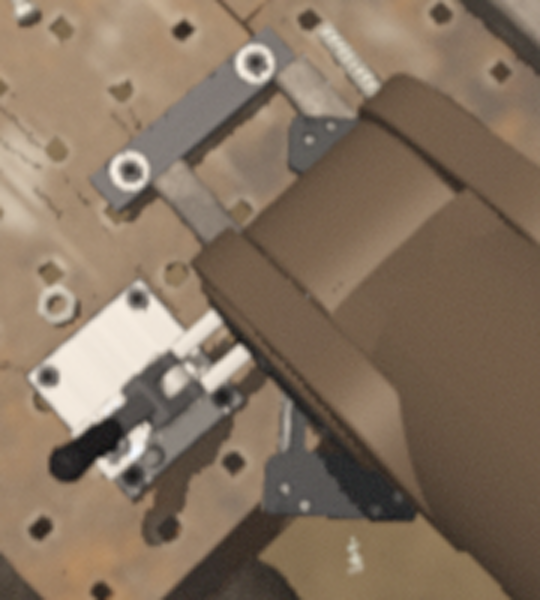

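The strap points nearly along the cross bar, but the force is only 1 N, so it hasn't reached the stop yet. I'll push a bit more.

>>> {"op": "send_rows", "data": {
  "increments": [-1,-1,0,0,0,0,-2,-2,0,0,0,0,-3,-3,0,0,0,0,-3,-3,0,0,0,0]
}}

```text
clock: 11.75
ee_pos: [559.7, 250.0, 30.3]
tcp_rot: [2.153, -2.279, 0.001]
ft_force: [-7.0, -8.5, 8.2]
opening: 0.002
finger_force: 5.8
```

```bash
python3 swing.py|sed -n '1p'
```

```text
t 11.75 fx [-121.9   14.3] 30.3 F [-7.  -8.5  8.2] Ffx [-10.9  -1.6] op 0.0 q [-0.29  0.66 -0.33  1.77  0.29  0.77  2.32]
```

>>> {"op": "send_rows", "data": {
  "increments": [2,2,0,0,0,0,15,15,0,0,0,0,25,25,-20,0,0,0,25,25,-70,0,0,0,25,25,-120,0,0,0,25,25,-170,0,0,0,25,25,-200,0,0,0,25,25,-200,0,0,0,25,25,-200,0,0,0]
}}

```text
clock: 12.65
ee_pos: [535.6, 229.3, 231.3]
tcp_rot: [-2.157, 2.281, -0.001]
ft_force: [-0.1, 0.4, -1.1]
opening: 0.002
finger_force: 0.0
```

```bash
cat > lev.py <<'E'
from h import *
L=[(-91,90,225,90),(-91,90,162,90)]
for th in np.linspace(65,-4,18):
    t=np.deg2rad(th);L.append((-91,100+95*np.cos(t)-9.5*np.sin(t)-19,69.7+95*np.sin(t)+9.5*np.cos(t),90))
inc(L)
E
python3 lev.py; python3 -c "
from h import *
from bench import imaging
d=imaging.snapshot('top');pickle.dump(d,open('top4.pkl','wb'))
p=ray(d,(210+68/3,190+462/3),175)[:2];print('lever tip fx',RF().T@(p-T))
c=cv2.resize(d['pixels'][190:390,210:390],None,fx=3,fy=3,interpolation=cv2.INTER_CUBIC)
cv2.imwrite('pics/c4.png',c)"
```

```text
t 12.65 fx [-153.7   15. ] 231.3 F [-0.1  0.4 -1.1] Ffx [0.2 0.3] op 0.0 q [-0.21  0.4  -0.4   1.65  0.17  1.13  2.43]
[-97.3   8.9   6.4] [-0.001  0.002  0.783]
[-97.3   9.1  69.4] [-0.001  0.002  0.783]
[-113.2   25.    71.6] [-0.001  0.002  0.783]
[-117.6   29.5   74. ] [-0.001  0.002  0.783]
[-121.9   33.8   76.9] [-0.001  0.002  0.783]
[-126.1   38.    80.2] [-0.001  0.002  0.783]
[-130.   42.   84.] [-0.001  0.002  0.783]
[-133.8   45.8   88.1] [-0.001  0.002  0.783]
[-137.4   49.4   92.6] [-0.001  0.002  0.783]
[-140.7   52.8   97.4] [-0.001  0.002  0.783]
[-143.8   55.9  102.6] [-0.001  0.002  0.783]
[-146.6   58.7  108. ] [-0.001  0.002  0.783]
[-149.1   61.3  113.7] [-0.001  0.002  0.783]
[-151.4   63.5  119.7] [-0.001  0.002  0.783]
[-153.3   65.5  125.9] [-0.001  0.002  0.783]
[-154.9   67.2  132.2] [-0.001  0.002  0.783]
[-156.2   68.5  138.7] [-0.001  0.002  0.783]
[-157.2   69.5  145.3] [-0.001  0.002  0.783]
[-157.8   70.1  152. ] [-0.001  0.002  0.783]
[-158.2   70.5  158.8] [-0.001  0.002  0.783]
lever tip fx [-89.53694681 155.9995759 ]
```

View pics/c4.png

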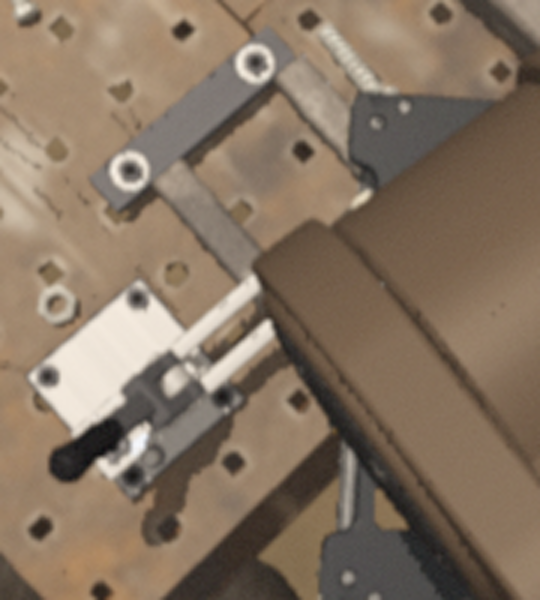

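The strap lies square along the bar, with the lever leaning back to (68,462). I'll move above and ahead of the lever, then lower.

>>> {"op": "send_rows", "data": {
  "increments": [-40,4,0,0,0,0.15,-80,8,6,0,0,0.3,-97,9,6,0,0,0.45,-97,9,6,0,0,0.6,-97,9,6,0,0,0.75,-97,9,6,0,0,0.783,-97,9,40,0,0,0.783,-97,9,65,0,0,0.783,-97,9,69,0,0,0.783,-97,9,69,0,0,0.783]
}}

```text
clock: 13.7
ee_pos: [531.3, 325.7, 160.7]
tcp_rot: [1.126, -2.93, 0.001]
ft_force: [0.1, 0.1, 0.1]
opening: 0.006
finger_force: 0.0
```

```bash
python3 lev.py
```

```text
t 13.7 fx [-92.5  89.6] 160.7 F [0.1 0.1 0.1] Ffx [ 0.1 -0. ] op 0.01 q [-0.48  0.51 -0.23  1.64  0.13  1.01  1.55]
[ -1.3   0.4 -64.3] [ 0.    -0.003  0.002]
[-1.5  0.4 -1.3] [ 0.    -0.003  0.002]
[-1.5 22.9  0.9] [ 0.    -0.003  0.002]
[-1.6 29.2  3.4] [ 0.    -0.003  0.002]
[-1.6 35.3  6.3] [ 0.    -0.003  0.002]
[-1.6 41.2  9.6] [ 0.    -0.003  0.002]
[-1.6 46.8 13.3] [ 0.    -0.003  0.002]
[-1.6 52.2 17.4] [ 0.    -0.003  0.002]
[-1.7 57.3 21.9] [ 0.    -0.003  0.002]
[-1.7 62.  26.8] [ 0.    -0.003  0.002]
[-1.7 66.3 31.9] [ 0.    -0.003  0.002]
[-1.7 70.3 37.4] [ 0.    -0.003  0.002]
[-1.7 73.9 43.1] [ 0.    -0.003  0.002]
[-1.8 77.1 49.1] [ 0.    -0.003  0.002]
[-1.8 79.9 55.3] [ 0.    -0.003  0.002]
[-1.8 82.2 61.6] [ 0.    -0.003  0.002]
[-1.8 84.  68.1] [ 0.    -0.003  0.002]
[-1.8 85.4 74.7] [ 0.    -0.003  0.002]
[-1.9 86.3 81.4] [ 0.    -0.003  0.002]
[-1.9 86.8 88.2] [ 0.    -0.003  0.002]
```

>>> {"op": "send_rows", "data": {
  "increments": [-2,12,0,0,0,0,-2,23,1,0,0,0,-2,29,3.4,0,0,0,-2,35,6.3,0,0,0,-2,41,9.6,0,0,0,-2,47,13.3,0,0,0,-2,52,17.4,0,0,0,-2,57,22,0,0,0,-2,62,27,0,0,0,-2,66,32,0,0,0,-2,70,37.4,0,0,0,-2,74,43,0,0,0,-2,77,49,0,0,0,-2,80,55,0,0,0]
}}

```text
clock: 15.1
ee_pos: [479.7, 388.4, 107.2]
tcp_rot: [-1.125, 2.932, 0.002]
ft_force: [-0.6, -0.6, 6.7]
opening: 0.006
finger_force: 2.7
```

```bash
python3 lev.py|sed -n '1p;16,21p'
```

```text
t 15.1 fx [-88.9 170.7] 107.2 F [-0.6 -0.6  6.7] Ffx [-0.8 -0. ] op 0.01 q [-0.6   0.55 -0.24  1.71  0.16  0.89  1.4 ]
[ 2.1 -1.2  1.7] [0.001 0.002 0.   ]
[2.1 1.1 8.1] [0.001 0.002 0.   ]
[ 2.1  3.  14.6] [0.001 0.002 0.   ]
[ 2.1  4.3 21.2] [0.001 0.002 0.   ]
[ 2.1  5.2 27.9] [0.001 0.002 0.   ]
[ 2.1  5.7 34.6] [0.001 0.002 0.   ]
```

>>> {"op": "send_rows", "data": {
  "increments": [1,1,8,0,0,0,1,3,14.5,0,0,0,1,4,21,0,0,0,1,5,25,0,0,0,1,5,28,0,0,0,1,5,30,0,0,0,1,5,30,0,0,0]
}}

```text
clock: 15.8
ee_pos: [475.2, 392.9, 78.0]
tcp_rot: [-1.126, 2.931, 0.005]
ft_force: [-3.3, 3.4, 10.6]
opening: 0.01
finger_force: 5.2
```

```bash
python3 lev.py|sed -n '1p;21p'
```

```text
t 15.8 fx [-89.3 177. ] 78.0 F [-3.3  3.4 10.6] Ffx [-0.2  4.7] op 0.01 q [-0.62  0.59 -0.23  1.74  0.17  0.83  1.38]
[ 1.7 -0.6  5.4] [0.002 0.003 0.001]
```

>>> {"op": "send_rows", "data": {
  "increments": [0,0,1,0,0,0,0,0,2,0,0,0,0,0,3,0,0,0,0,0,3,0,0,0,0,0,3,0,0,0]
}}

```text
clock: 16.3
ee_pos: [475.5, 393.5, 76.7]
tcp_rot: [-1.125, 2.929, 0.006]
ft_force: [-6.1, 0.5, 25.4]
opening: 0.005
finger_force: 12.6
```

```bash
python3 lev.py|sed -n '1p;21p'
```

```text
t 16.3 fx [-88.7 177.3] 76.7 F [-6.1  0.5 25.4] Ffx [-4.2  4.5] op 0.0 q [-0.62  0.59 -0.23  1.74  0.17  0.83  1.38]
[ 2.3 -0.8  4.2] [0.002 0.005 0.001]
```

The lever is against its stop: 25 N with little travel. I'll retreat straight up and then back, and check.

>>> {"op": "send_rows", "data": {
  "increments": [0,0,-3,0,0,0,0,0,-20,0,0,0,0,0,-60,0,0,0,0,0,-105,0,0,0,0,0,-150,0,0,0,0,45,-150,0,0,0,0,90,-150,0,0,0,0,135,-150,0,0,0,0,180,-150,0,0,0,0,200,-150,0,0,0,0,200,-150,0,0,0,0,200,-150,0,0,0,0,200,-150,0,0,0]
}}

```text
clock: 17.6
ee_pos: [343.4, 537.8, 223.4]
tcp_rot: [-1.121, 2.934, -0.002]
ft_force: [0.3, -0.2, -0.1]
opening: 0.006
finger_force: 0.0
```

```bash
python3 -c "
from h import *
from bench import imaging,state
a=imaging.snapshot('top');b=imaging.snapshot('side')
print(state()['clock'])
c=cv2.resize(a['pixels'][190:390,210:390],(400,444),interpolation=cv2.INTER_CUBIC)
e=cv2.resize(b['pixels'][180:330,220:390],(400,353),interpolation=cv2.INTER_CUBIC)
o=np.zeros((444,800,3),np.uint8);o[:,:400]=c;o[:353,400:]=e
cv2.imwrite('pics/c5.png',o)"
```

```text
17.7
```

View pics/c5.png

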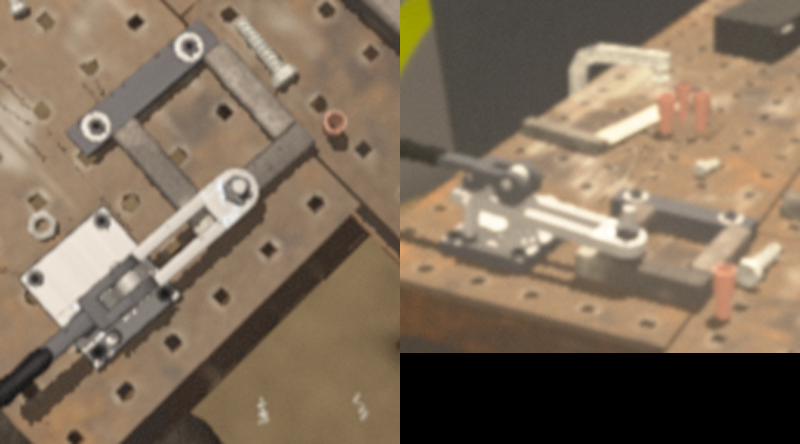

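```bash
python3 -c "
from h import *
from bench import imaging
d=imaging.snapshot('top')
f=lambda X,Y,z:(RF().T@(ray(d,(210+X/2.222,190+Y/2.22),z)[:2]-T)).round(1)
print('nose',f(238,187,52),'grip',f(25,372,79),'bar outer R',f(314,147,22))"
```

```text
nose [-88.7  -1.4] grip [-89.3 190.4] bar outer R [-102.   -65.2]
```

```bash
python3 -c "
from bench import ctrl
print(ctrl.job_done())"
```

```text
the job is handed in; nothing more can be done
None
```

The job is handed in at about 18 s of the 62 s limit: both legs are against the fence, the strap is at its stop over the cross bar and the lever is fully down; the cup, bolt and nut look unmoved in the last pictures, but no judging result came back.

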